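# Weigh a bottle on the spring hook scale

### The job

Weigh the bottle in its carrier: hang the carrier by its bail on the hook of the spring scale, let go and let it hang untouched until it has been still for two seconds. Then lift it off the hook and stand it upright on the blue mat, with its whole foot on the mat. Do not drop it, do not pull the hook down to its stop, and leave everything else where it is.

Things in the scene. Friction and masses are not known exactly. Their poses are not given: they have to be found in the camera images.
- carrier: bottle carrier, 160 mm tall, 0.15 to 0.26 kg: round steel foot 54 mm across, 8 mm thick; a capped white bottle (28 mm across, 44 mm tall) fixed on it; a closed steel bail in the carrier's y-z plane, topped by an orange grip tab. Centre of mass about 20 mm up. Origin at the centre of the foot's underside, z up. Starts standing on the grey mat
- carrier_eye (a point): inner apex of the bail, where it rests on the hook: on the carrier's axis, 107 mm above its underside; axes as the carrier's. The bail is a strap 5 mm thick along x, its uprights' inner faces at y = +-20 mm, its top an inverted V; the opening reaches from z = 52 mm (bottle cap) to 107 mm in the middle, 96 mm at its sides
- carrier_grip (a point): centre of the orange grip tab, on the carrier's axis, 145 mm above its underside; the tab is 10 mm thick along the carrier's x, 30 mm wide along y, 30 mm tall (z = 130 to 160 mm); below it is a neck 5 mm thick and 16 mm wide. Axes as the carrier's
- scale: spring scale, fixed to the desk: grey base plate 165 x 90 mm, top 12 mm high (x = -127 to +38 mm), and an aluminium column 46 mm wide, 198 mm tall, whose front face is at x = -6 mm. Origin on the desk under the column, z up; the hook arm sticks out 118 mm along the scale's -x
- hook_saddle (a point): top of the hook's bar in its saddle, where the bail comes to rest: 100 mm ahead (scale -x) of the scale's origin, 175 mm above the desk when unloaded; moves down with the hook. Its x points from the hook's open end to the column, z up. The bar is round, 6 mm thick, red; behind the saddle (+x) it rises 4 mm and runs level to the column
- hook_tip (a point): top of the hook's upturned free end: 18 mm ahead (-x) of the saddle and 8.5 mm higher. The bail goes over this end, moving along the scale's +x, and then down into the saddle
- scale_hook (a joint): downward travel of the sprung hook in m: 0 unloaded, stop at 0.030; spring 160 N/m, so the free-hanging carrier pulls it down to about 0.009 to 0.016; lightly damped, it bobs at about 4 Hz for some 1 to 2 s
- grey_mat: grey round mat, 110 mm across, 3 mm thick, fixed, on which the carrier starts; origin at the centre of its underside
- blue_mat: blue round mat, 110 mm across, 3 mm thick, fixed, on which the carrier is to end; origin at the centre of its underside
- beaker: clear beaker 57 mm across, 66 mm tall, a bystander; origin at the centre of its underside
- vial_3: brown vial with white cap, 22 mm across, 55 mm tall, a bystander; origin at the centre of its underside
- fixture_block: white block with holes, 29 x 50 x 20 mm, a bystander; origin at the centre of its underside

How it is judged:
By the outcome, as a careful person would: the job done as asked, in the order asked, and still so for the second after the job is handed in, with the robot touching nothing.
It also fails if it takes over 67 s, if anything falls off the work surface, if the arm or the gripper's body presses on something with over 40 N, if the wrist force passes 120 N, or if a joint passes its speed limit or range.

### The arm

A 6-joint arm with a two-finger parallel gripper is mounted at the origin on a cart in front of the work surface, level with it; the furniture and walls round the work are solid. World frame = base frame: x ahead of the robot, y to its left, z up, the work surface at z = 0. Lengths are in mm, angles in degrees, forces in N, time in s.
With the tool pointing down it reaches from about 325 to 925 mm from the base axis. Payload 3.1 kg.
Tool frame: the origin (TCP) lies at the very end of the fingers, on their centre line; the grasp point (between the pads) lies grasp_offset behind it (grasp_offset is the distance from the TCP to the grasp point, in mm); z points along the fingers, x is the direction in which the jaws open and shut, and the axes are right-handed (so a half turn about z gives the same grasp; the last joint's range is limited). The gripper opens to 85 mm and grips with 20 to 120 N. Pads are 22 mm wide; open, the fingers measure 114 mm over their backs; the gripper's body (76 mm by 85 mm) begins 54 mm behind the grasp point. The pads swing forward as they close: fully open they stand 13 mm farther back than shut.
Start: joints at [67.941, 12.427, 92.441, -0, 75.132, -6.429], TCP at [168.374, 601.905, 231.3] pointing down, gripper open.
Joint ranges: [-157.48, 157.48], [-44.54, 120.13], [17.64, 146.25], [-64.5, 244.5], [7.68, 150.69], [-147.95, 147.95]. Speed limits (degrees/s): [159.86, 159.86, 180, 180, 180, 180].

### API

Orientations are given as [roll, pitch, yaw] about the fixed x, y, z axes, in that order (R = Rz(yaw) Ry(pitch) Rx(roll)).
In Python, from station import * gives the robot as it stands. Calls block until the motion is done:
- goto(position, orientation): joint-space move of the TCP to a pose.
- move_l(position, attitude=None, speed=150): straight line of the TCP; attitude=None keeps the orientation; speed is the mean speed in mm/s.
- move_j(angles): joint-space move.
- grip(opening, squeeze=None): finger opening in mm; squeeze is the grip in N (None keeps the last); returns when the fingers have stopped.
- wait(seconds).
- solve_ik(position, orientation): joint angles nearest the present ones, or None.
- get_obs(): the state.
- get_image(name): name is "scene" or "top"; returns the picture (480x640x3 uint8, red, green, blue); there is no depth.
- get_calibration(name): a dict with "fx", "fy", "cx", "cy" (pixels), "R" (3x3) and "t" (3): a world point X has camera coordinates R X + t. Camera axes: x right, y down, z forward; pixel columns grow to the right and rows downward; lengths in mm; the calibration is good to about 2 mm. A picture is of the moment at which its call begins. get_calibration takes no time and is no camera call.
A pose or a line that the arm cannot do raises Unreachable and nothing moves.
- sign_off(): hands the job in, once; it reports no verdict.
Trained networks look in the newest picture that a camera, given by its name, has taken for a name from the list of things; names that differ only in an ending like _2 or _b are one class to them, and where a whole thing is asked for, a point or a joint stands for the part that bears it (a point fixed in the world has none). Each returns a list of dicts, best first, with "score" (0 to 1); they miss things now and then, are a little off and sometimes report something else, mostly with a low value. They report only what shows in the picture. A call takes as long as a camera call.
- spot_in(name, camera): "extent" ([centre column, centre row, width, height] in pixels, round what is visible of it).
- regions_of(name, camera): "region" (480x640 bool, what is visible of it) and "extent" ([centre column, centre row, width, height] in pixels, round what is visible of it).
The state is a dict: "t": time; "joint_pos": joint angles; "qvel": joint speeds; "effort": joint torques, N m; "tcp_pos": TCP position; "ee_rot": TCP orientation; "wrist_force": force on the tool from outside, world axes, zero at the start; "moment": the same for the moment, N m; "grip_width": finger opening in mm.
Only numpy, scipy, OpenCV 4.12 (cv2) and the standard library are available. Lean on these libraries where they do the work, as an engineer would, in place of code of your own. Each camera call takes 0.05 s, during which the arm holds its last target.

## Working session

There is one attempt and no reset: what is moved stays moved. The work goes in short steps, each a Python script; the robot and the scene stay as the last script left them, time stands still between calls to the robot, and variables do not carry over. Pictures are saved under pics/ and viewed, and the job is handed in when it is done.

```bash
mkdir -p pics; ls; python3 - <<'E'
from station import *
import cv2,numpy as np
for n in ["scene","top"]:
    im=get_image(n); cv2.imwrite(f"pics/{n}0.png",im[:,:,::-1])
    c=get_calibration(n); print(n,c, -np.array(c["R"]).T@np.array(c["t"]))
    for k in ["carrier","carrier_grip","scale","hook_saddle","hook_tip","grey_mat","blue_mat","beaker","vial_3","fixture_block"]:
        r=spot_in(k,n); print(n,k,[(round(d["score"],2),np.round(d["extent"],1).tolist()) for d in r[:2]])
o=get_obs();print(o)
E
```

```text
pics
scene {'fx': 623.6215509980965, 'fy': 623.6215509980965, 'cx': 323.53947410530077, 'cy': 234.10416772417037, 'R': array([[ 6.27554526e-01, -7.78572228e-01, -7.76962388e-04],
       [-5.24954010e-01, -4.22392602e-01, -7.38923390e-01],
       [ 5.74977047e-01,  4.64122587e-01, -6.73789002e-01]]), 't': array([-285.89724399,  382.2550924 ,  911.9102262 ])} [-144.244996   -484.3680646   896.67017881]
scene carrier [(0.56, [459.2, 273.4, 36.1, 73.0])]
scene carrier_grip [(0.96, [459.0, 269.9, 36.4, 75.9]), (0.33, [287.2, 161.1, 24.4, 33.4])]
scene scale [(0.87, [288.9, 187.6, 64.8, 116.5]), (0.43, [458.2, 271.9, 37.4, 76.5])]
scene hook_saddle []
scene hook_tip [(0.5, [284.2, 162.5, 28.1, 32.4])]
scene grey_mat [(0.73, [466.2, 299.1, 60.5, 43.1])]
scene blue_mat [(0.56, [368.2, 249.6, 48.4, 20.6])]
scene beaker [(0.75, [427.9, 321.6, 33.9, 43.9])]
scene vial_3 [(0.71, [212.9, 232.9, 12.2, 29.6]), (0.28, [464.3, 298.3, 61.4, 43.8])]
scene fixture_block [(0.67, [185.9, 266.0, 29.9, 15.7])]
top {'fx': 472.72519445798883, 'fy': 472.72519445798883, 'cx': 324.6598840456687, 'cy': 241.798479
[... 902 characters left out ...]
7.2]), (0.48, [222.6, 309.4, 25.1, 14.1])]
{'t': 1.1, 'joint_pos': array([ 6.79427438e+01,  1.24274193e+01,  9.24398287e+01, -5.23041101e-05,
        7.51321848e+01, -6.43059806e+00]), 'qvel': array([-0.11164092,  0.01060554,  0.09034522,  0.012034  , -0.00349132,
       -0.02055253]), 'effort': array([ 5.33066464e-05, -3.96902347e+01, -3.04261172e+01, -2.60499919e-04,
        7.15120568e-04,  8.06598649e-06]), 'tcp_pos': array([168.36278636, 601.91758159, 231.31143191]), 'ee_rot': array([ 1.79999886e+02, -5.58061496e-04,  7.43733553e+01]), 'wrist_force': array([ 0.457618  , -0.07320572, -1.06828299]), 'moment': array([ 0.0209503 ,  0.0178565 , -0.07109897]), 'grip_width': 85.02282636057171}
```

```bash
python3 - <<'E'
import cv2
a=cv2.imread("pics/scene0.png");b=cv2.imread("pics/top0.png")
cv2.imwrite("pics/s_crop.png",cv2.resize(a[100:350,160:500+0],None,fx=2.3,fy=2.3,interpolation=cv2.INTER_CUBIC))
cv2.imwrite("pics/t_crop.png",cv2.resize(b[140:330,190:450],None,fx=3,fy=3,interpolation=cv2.INTER_CUBIC))
E
```

```text
(no output)
```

View pics/s_crop.png

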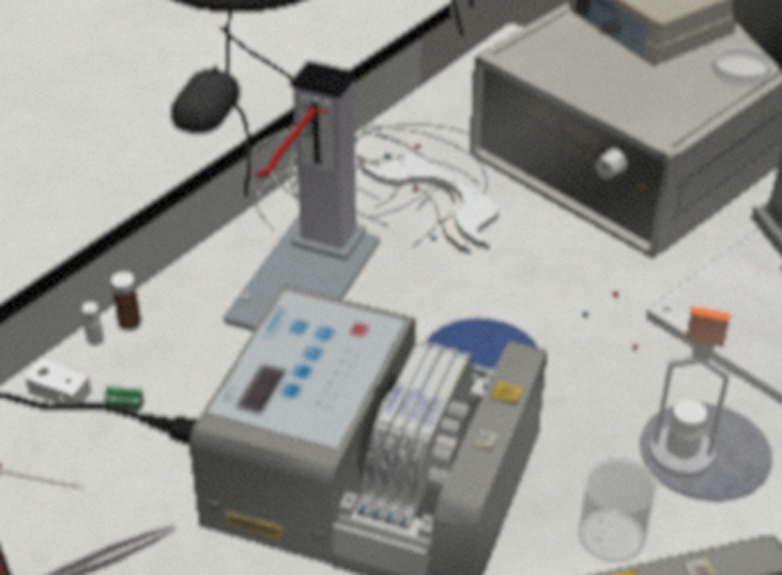

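View pics/t_crop.png

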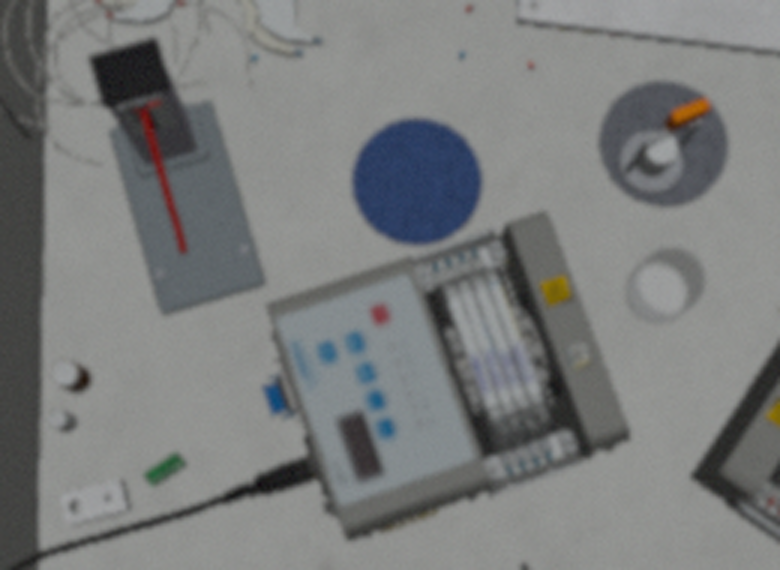

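View pics/top0.png

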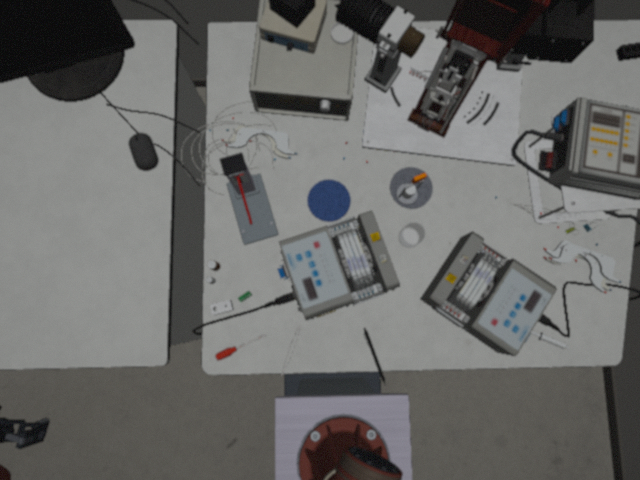

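Scene view shows the carrier on the grey mat (tab about (468,242)), the red hook on the column (tip about (274,176)) and the blue mat partly behind an instrument. The top view shows the tab at about (420,177), the hook tip at about (251,223) and the blue mat at (329,200). Next I segment and triangulate.

```bash
cat > h.py <<'E'
import numpy as np,cv2
from scipy.optimize import least_squares
import station
C={n:station.get_calibration(n) for n in ["scene","top"]}
def proj(n,X):
    c=C[n];p=np.atleast_2d(X)@np.array(c["R"]).T+np.array(c["t"])
    return np.c_[c["fx"]*p[:,0]/p[:,2]+c["cx"],c["fy"]*p[:,1]/p[:,2]+c["cy"]]
def ray(n,uv,z):
    c=C[n];R=np.array(c["R"]);o=-R.T@np.array(c["t"])
    d=R.T@np.array([(uv[0]-c["cx"])/c["fx"],(uv[1]-c["cy"])/c["fy"],1.])
    return o+d*(z-o[2])/d[2]
def tri(us,ut):
    f=lambda X:np.r_[proj("scene",X)[0]-us,proj("top",X)[0]-ut]
    r=least_squares(f,[500,0,100]);return r.x,r.fun
def masks(im):
    h=cv2.cvtColor(im,cv2.COLOR_RGB2HSV).astype(int);H,S,V=h[...,0],h[...,1],h[...,2]
    return dict(orange=(H>3)&(H<16)&(S>130)&(V>90),red=((H<5)|(H>172))&(S>130)&(V>70),blue=(H>105)&(H<125)&(S>120)&(V>40))
E
python3 - <<'E'
from h import *
for n in ["scene","top"]:
    im=cv2.imread(f"pics/{n}0.png")[:,:,::-1].copy()
    for k,m in masks(im).items():
        N,l,s,c=cv2.connectedComponentsWithStats(m.astype(np.uint8))
        for i in range(1,N):
            if s[i,4]>15:
                pts=np.argwhere(l==i)[:,::-1].astype(np.float32)
                print(n,k,s[i].tolist(),c[i].round(1),[np.round(q,1).tolist() if np.ndim(q) else round(q,1) for q in cv2.minAreaRect(pts)])
print("blue",ray("top",(329,200.5),3),"grey",ray("top",(411.3,187.8),3), "grey sc",ray("scene",(466.2,299),3))
print("beaker",ray("top",(410.8,234.2),33),ray("scene",(427.9,321.6),33))
print("tab",tri((468,242),(420,177.3)),"foot",ray("top",(407.3,193.3),11),ray("scene",(457,296.5),11))
print("tip",tri((274,175.5),(251,223.3)))
E
```

```text
scene orange [461, 234, 16, 6, 56] [468.1 236.5] [[468.3, 236.6], [15.3, 3.6], 9.5]
scene orange [0, 310, 115, 80, 534] [ 63.7 362.7] [[61.7, 355.3], [57.6, 120.2], 68.0]
scene orange [117, 314, 12, 19, 48] [122.8 324.1] [[122.4, 323.0], [21.0, 3.8], 65.2]
scene orange [129, 342, 6, 11, 25] [131.9 348. ] [[131.9, 347.1], [10.8, 3.5], 71.6]
scene orange [118, 348, 11, 21, 95] [122.6 358.7] [[123.5, 358.1], [10.0, 19.9], 4.4]
scene orange [133, 354, 6, 8, 20] [135.7 357.5] [[135.9, 357.4], [8.2, 3.5], 71.6]
scene orange [0, 376, 23, 41, 319] [  7.7 399.9] [[11.0, 396.0], [22.0, 40.0], 0.0]
scene orange [21, 405, 6, 6, 18] [ 23.2 406.9] [[23.0, 407.0], [4.5, 5.4], 63.4]
scene orange [175, 440, 24, 40, 226] [187.1 465.6] [[186.3, 459.1], [40.3, 18.8], 83.3]
scene red [627, 0, 11, 4, 22] [631.8   1.4] [[632.0, 1.5], [3.0, 10.0], 90.0]
scene red [272, 146, 26, 31, 102] [285.5 160.6] [[284.9, 161.3], [3.5, 37.8], 38.2]
scene red [630, 284, 10, 11, 52] [634.6 288.8] [[635.0, 288.5], [4.9, 12.0], 45.0]
scene red [134, 296, 25, 10, 169] [145.1 301.1] [[145.7, 301.6], [24.3, 8.4], 11.3]
scene r
[... 1267 characters left out ...]
8 476.3] [[306.8, 476.3], [3.7, 8.4], 78.7]
top blue [309, 181, 40, 39, 1238] [328.6 200.1] [[328.5, 200.0], [38.0, 39.0], 90.0]
blue [626.18621955  19.67554721   3.        ] grey [ 656.20214727 -189.90545881    3.        ] grey sc [ 645.93531458 -196.269864      3.        ]
beaker [ 531.98481671 -176.7006944    33.        ] [ 529.2194383  -179.40490209   33.        ]
tab (array([ 641.03410021, -178.75398175,  145.54386283]), array([ 0.43043274, -0.12494741, -0.41284957,  0.38639842])) foot [ 639.97210271 -177.40060556   11.        ] [ 633.50400627 -182.10640069   11.        ]
tip (array([538.71872449, 190.62394372, 176.77082554]), array([-0.92175976,  0.12558841,  0.69054241, -0.76539942]))
```

```bash
python3 - <<'E'
import cv2
a=cv2.imread("pics/scene0.png");b=cv2.imread("pics/top0.png")
x=lambda i,r,c,h,w,f:cv2.resize(i[r:r+h,c:c+w],None,fx=f,fy=f,interpolation=cv2.INTER_CUBIC)
import numpy as np
def lab(i): return i
L=x(a,225,430,90,75,6);R=x(b,160,380,60,60,9)
R=np.vstack([R,np.zeros((max(0,L.shape[0]-R.shape[0]),R.shape[1],3),np.uint8)])[:L.shape[0]]
cv2.imwrite("pics/carr.png",cv2.resize(np.hstack([L,R]),None,fx=.8,fy=.8))
L=x(a,120,250,125,90,4.5);R=x(b,145,215,105,70,5)
h=max(L.shape[0],R.shape[0]);p=lambda m:np.vstack([m,np.zeros((h-m.shape[0],m.shape[1],3),np.uint8)])
cv2.imwrite("pics/scal.png",np.hstack([p(L),p(R)]))
E
```

```text
(no output)
```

View pics/carr.png

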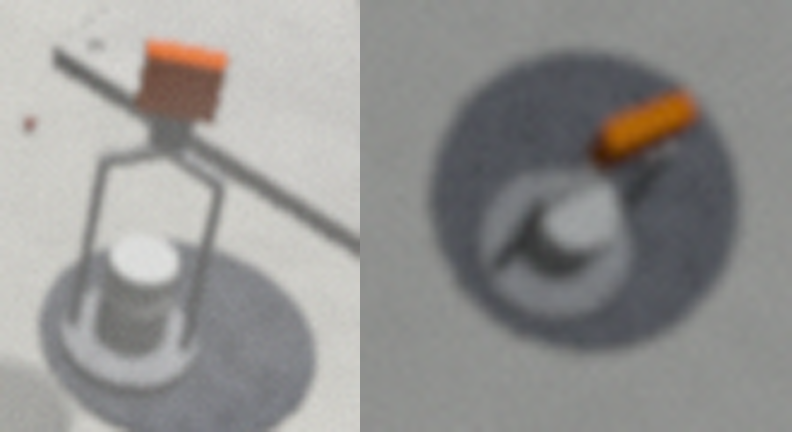

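View pics/scal.png

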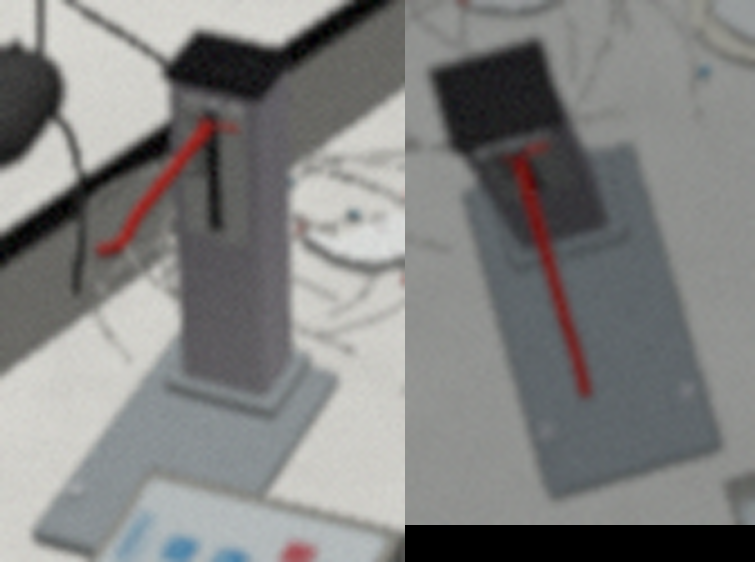

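```bash
cat > fit.py <<'E'
from h import *
def T(p,P):
    x,y,a=p; c,s=np.cos(a),np.sin(a);P=np.atleast_2d(np.array(P,float))
    return np.c_[x+c*P[:,0]-s*P[:,1],y+s*P[:,0]+c*P[:,1],P[:,2]]
t5=lambda u,v:((u-405)/5+215,v/5+145); s45=lambda u,v:(u/4.5+250,v/4.5+120)
SC=[("top",t5(553,495),(-127,45,12)),("top",t5(720,445),(-127,-45,12)),("top",t5(633,147),(38,-45,12)),
("top",t5(455,150),(-6,23,198)),("top",t5(568,122),(-6,-23,198)),("top",t5(586,395),(-118,0,180)),
("scene",s45(37,532),(-127,45,12)),("scene",s45(336,377),(38,-45,12)),("scene",s45(167,72),(-6,23,198)),("scene",s45(258,97),(-6,-23,198)),
("scene",s45(98,250),(-118,0,180)),("scene",s45(210,125),(-6,0,176)),("top",t5(522,160),(-6,0,176))]
def fs(p,cams=("top","scene")): return np.concatenate([proj(n,T(p,P))[0]-uv for n,uv,P in SC if n in cams])
r={}
for cams in [("top",),("scene",),("top","scene")]:
    q=least_squares(lambda p:fs(p,cams),[640,215,.25],x_scale=[10,10,.1],loss="soft_l1");print("scale",cams,q.x[:2].round(1),np.degrees(q.x[2]).round(2)); 
    r[cams]=q.x
print(fs(q.x).reshape(-1,2).round(1).tolist()); ps=q.x
print("tip",T(ps,[-118,0,183.5]),"saddle",T(ps,[-100,0,175]))
t7=lambda u,v:((u-360)/7.2+380,v/7.2+160); s48=lambda u,v:(u/4.8+430,v/4.8+225)
th=np.linspace(0,2*np.pi,180)
foot=np.vstack([np.c_[27*np.cos(th),27*np.sin(th),0*th+z] for z in (3,11)])
cap=np.c_[14*np.cos(th),14*np.sin(th),0*th+55]
CP=[("top",t7(600,120),(-5,15,163)),("top",t7(683,90),(5,-15,163)) ]
def fc(p,cams=("top","scene")):
    e=[]
    if "top" in cams:
        f=proj("top",T(p,foot)); 
        e+=[f[:,0].min()-t7(481,0)[0],f[:,0].max()-t7(635,0)[0],f[:,1].max()-t7(0,318)[1]]
        e+=list(proj("top",T(p,[[5,0,163],[-5,0,163]])).mean(0)-t7(648,126))
        e+=list(proj("top",T(p,cap)).mean(0)-t7(583,212))
        d=proj("top",T(p,[[0,15,163],[0,-15,163]])); v=d[1]-d[0]
        e+=[10*np.sin(np.arctan2(v[1],v[0])-np.arctan2(-41,87))]
    if "scene" in cams:
        f=proj("scene",T(p,foot)); 
        e+=[f[:,0].min()-s48(62,0)[0],f[:,0].max()-s48(201,0)[0],f[:,1].max()-s48(0,391)[1]]
        e+=list(proj("scene",T(p,cap)).mean(0)-s48(145,258))
        for uv,P in [((148,39),(5,15,163)),((229,54),(5,-15,163)),((213,122),(-5,-15,133)),((136,106),(-5,15,133))]:
            e+=list(proj("scene",T(p,P))[0]-s48(*uv))
    return np.array(e)
for cams in [("top",),("scene",),("top","scene")]:
    q=least_squares(lambda p:fc(p,cams),[638,-180,.44],x_scale=[10,10,.1],loss="soft_l1");print("carrier",cams,q.x[:2].round(1),np.degrees(q.x[2]).round(2))
print(fc(q.x).round(1).tolist()); pc=q.x
# mats
def matfit(n,cams,box): pass
for nm,ext in (("blue",{"top":(328.9,200.3)}),("grey",{"top":t7(584,201)})):
    u=np.array(ext["top"]); print(nm,ray("top",u,3).round(1))
b={}
for n in ("top","scene"):
    im=cv2.imread(f"pics/{n}0.png")[:,:,::-1].copy()
    def draw(P,col):
        for i in range(len(P)-1):
            a,c=proj(n,P[i:i+2])*4; cv2.line(big,tuple(int(v) for v in a),tuple(int(v) for v in c),col,1)
    big=cv2.resize(im,None,fx=4,fy=4,interpolation=cv2.INTER_CUBIC)
    g=(0,255,0)
    draw(T(ps,[[-127,45,12],[-127,-45,12],[38,-45,12],[38,45,12],[-127,45,12]]),g)
    draw(T(ps,[[-6,23,12],[-6,23,198],[-6,-23,198],[-6,-23,12]]),g)
    draw(T(ps,[[-118,0,183.5],[-100,0,175],[-90,0,179],[-6,0,179]]),(255,255,0))
    for z in(3,11): draw(T(pc,np.c_[27*np.cos(th),27*np.sin(th),0*th+z]),g)
    draw(T(pc,cap),g)
    for x in(-5,5): draw(T(pc,[[x,-15,133],[x,15,133],[x,15,163],[x,-15,163],[x,-15,133]]),g)
    draw(T(pc,[[0,-20,11],[0,-20,99],[0,0,110],[0,20,99],[0,20,11]]),(255,255,0))
    mb=ray("top",(328.9,200.3),3);mg=ray("top",t7(584,201),3)
    for m in(mb,mg): draw(T([m[0],m[1],0],np.c_[55*np.cos(th),55*np.sin(th),0*th+3]),(255,0,255))
    b[n]=big[...,::-1]
cv2.imwrite("pics/ov_t.png",b["top"][560:1000,840:1760].copy()[:, :][:,0:800+120][:,:][:440,:]) if 0 else cv2.imwrite("pics/ov_t.png",cv2.resize(b["top"][580:1000,860:1760],None,fx=.88,fy=.88))
cv2.imwrite("pics/ov_s.png",cv2.resize(b["scene"][460:1300,980:2100],None,fx=.7,fy=.7))
E
python3 fit.py
```

```text
scale ('top',) [648.5 222.4] 15.67
scale ('scene',) [645.3 218.2] 15.57
scale ('top', 'scene') [647.7 221.3] 15.82
[[-0.2, 1.8], [1.7, 1.3], [0.8, -1.1], [1.1, 0.6], [-0.3, 0.2], [1.0, 0.3], [-2.9, -0.9], [0.9, -1.9], [-1.0, -1.1], [-0.4, -1.7], [0.2, 0.1], [0.2, -1.3], [-0.0, -1.4]]
tip [[534.20059381 189.10098973 183.5       ]] saddle [[551.51883926 194.00796178 175.        ]]
carrier ('top',) [ 638.2 -177.5] 24.68
carrier ('scene',) [ 638.8 -178.8] 21.74
carrier ('top', 'scene') [ 638.8 -178.5] 23.5
[-0.3, 0.2, 0.8, 1.3, -1.1, 0.3, -0.3, 0.2, -1.0, -0.8, 1.1, -0.1, -0.7, 0.0, -1.4, 0.5, -1.4, 0.5, 0.6, -0.6, 0.9]
blue [626.7  19.9   3. ]
grey [ 655.9 -189.4    3. ]
```

View pics/ov_t.png

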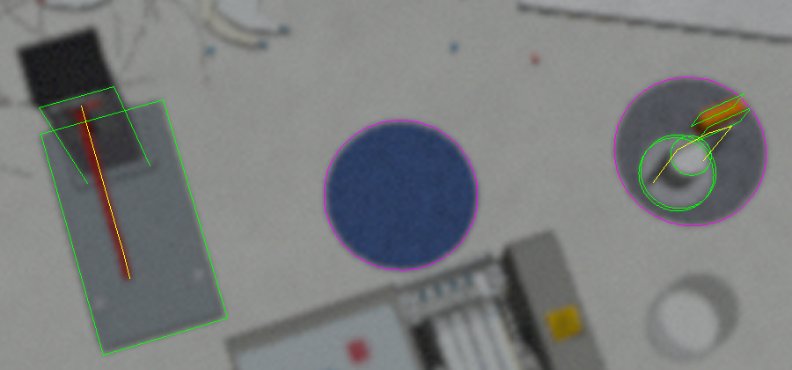

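View pics/ov_s.png

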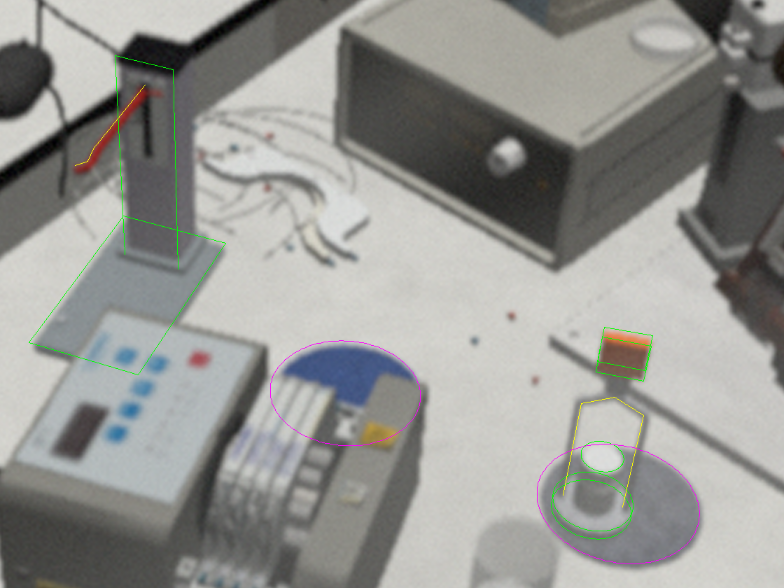

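```bash
python3 - <<'E'
from h import *
# instrument top corners: top crop (270,302),(412,258) (3x,190,140); scene crop (192,425),(285,290),(413,322) 2.3
t=lambda u,v:(u/3+190,v/3+140); s=lambda u,v:(u/2.3+160,v/2.3+100)
for a,b in [((285,290),(270,308)),((413,322),(412,262)),((195,440),(345,530))]:
    print(tri(s(*a),t(*b))[0].round(0))
from station import *
o=get_obs()
ca=23.5
for p in [(638.5,-178,380),(638.5,-178,135),(508,182,225+50),(551,194,200),(626,20,140),(626,20,330)]:
  for yaw in [ca,ca-180, 15.7,-164.3]:
    print(p,yaw,None if (q:=solve_ik(p,[180,0,yaw])) is None else np.round(q,0))
import station; print([k for k in dir(station) if not k.startswith('_')]); print(getattr(station,'grasp_offset',None))
E
```

```text
[505. 137. 101.]
[539.  29. 103.]
[339.  82.  95.]
(638.5, -178, 380) 23.5 [-22.  13.  76.  -0.  91. -45.]
(638.5, -178, 380) -156.5 [-22.  13.  76.   0.  91. 135.]
(638.5, -178, 380) 15.7 [-22.  13.  76.  -0.  91. -37.]
(638.5, -178, 380) -164.3 [-22.  13.  76.   0.  91. 143.]
(638.5, -178, 135) 23.5 [-22.  22.  91.  -0.  67. -45.]
(638.5, -178, 135) -156.5 [-22.  22.  91.   0.  67. 135.]
(638.5, -178, 135) 15.7 [-22.  22.  91.  -0.  67. -37.]
(638.5, -178, 135) -164.3 [-22.  22.  91.   0.  67. 143.]
(508, 182, 275) 23.5 [ 12.   0. 101.  -0.  79. -11.]
(508, 182, 275) -156.5 None
(508, 182, 275) 15.7 [ 12.   0. 101.  -0.  79.  -3.]
(508, 182, 275) -164.3 None
(551, 194, 200) 23.5 [ 13.   9. 100.  -0.  71. -11.]
(551, 194, 200) -156.5 None
(551, 194, 200) 15.7 [ 13.   9. 100.  -0.  71.  -3.]
(551, 194, 200) -164.3 None
(626, 20, 140) 23.5 [ -5.  18.  96.  -0.  66. -28.]
(626, 20, 140) -156.5 None
(626, 20, 140) 15.7 [ -5.  18.  96.  -0.  66. -20.]
(626, 20, 140) -164.3 None
(626, 20, 330) 23.5 [ -5.   9.  86.  -0.  85. -28.]
(626, 20, 330) -156.5 None
(626, 20, 330) 15.7 [ -5.   9.  86.  -0.  85. -20.]
(626, 20, 330) -164.3 None
['Unreachable', 'get_calibration', 'get_image', 'get_obs', 'goto', 'grasp_offset', 'grip', 'move_j', 'move_l', 'regions_of', 'sign_off', 'solve_ik', 'spot_in', 'wait']
18.700000000000003
```

```bash
python3 - <<'E'
from h import *
from station import *
move_l([168.4,601.9,330],speed=250)
goto([638.5,-178,330],[180,0,23.5])
move_l([638.5,-178,185],speed=200)
for n in ("scene","top"):
    im=get_image(n)[:,:,::-1]; cv2.imwrite(f"pics/{n}1.png",im)
    u=proj(n,[638.5,-178,185])[0];print(n,u)
    c,r=int(u[0]),int(u[1]); cv2.imwrite(f"pics/{n}1c.png",cv2.resize(im[r-60:r+80,c-60:c+60],None,fx=4,fy=4,interpolation=cv2.INTER_CUBIC))
o=get_obs();print(o["t"],o["tcp_pos"],o["wrist_force"],o["grip_width"])
a,b=[cv2.imread(f"pics/{n}1c.png") for n in("scene","top")];cv2.imwrite("pics/pre.png",cv2.resize(np.hstack([a,b]),None,fx=.83,fy=.83))
E
```

```text
scene [470.8893728  225.70033813]
top [423.33417747 173.62009395]
5.8 [ 640.07560369 -178.57659378  187.68038724] [ 0.76813125 -0.93002514 -0.10926569] 85.8645030985234
```

View pics/pre.png

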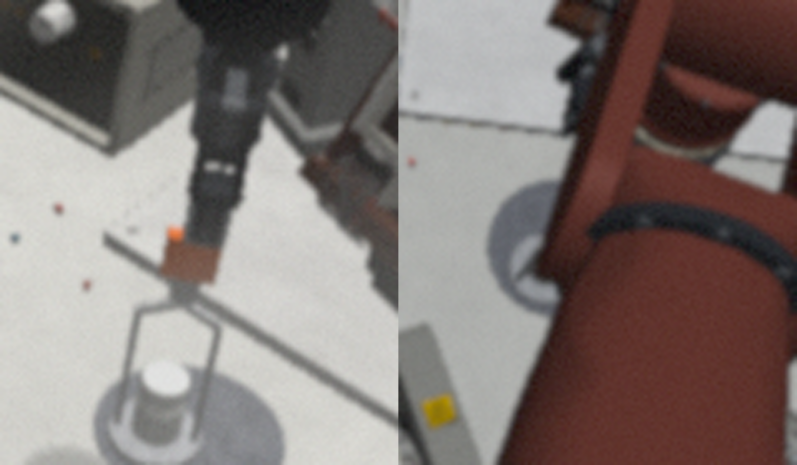

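Scene picture: the open near finger ends at about (472.7,238), in front of the tab at about (467,243). The top view is blocked by the arm. I check that against the prediction.

```bash
python3 - <<'E'
from h import *
from station import *
o=get_obs();print(o["t"],o["tcp_pos"],o["ee_rot"])
x=np.array([np.cos(np.radians(23.5)),np.sin(np.radians(23.5)),0]);y=np.array([-x[1],x[0],0])
t=np.array([640,-178.6,187.7])
for d in (-43,-57):
  print(proj("scene",t+d*x+[0,0,13])[0],proj("scene",t+d*x+11*y+[0,0,13])[0],proj("scene",t+d*x-11*y+[0,0,13])[0])
print("tab top", proj("scene",[638.5,-178,163]),"1mm y",proj("scene",np.array([638.5,-178,163])+y)) 
E
```

```text
5.8 [ 640.07560369 -178.57659378  187.68038724] [179.8158795   -0.18497912  23.50158152]
[470.64638721 234.92980485] [463.93757661 233.74615251] [477.38336258 236.11842636]
[469.81696773 240.49383703] [463.04452613 239.28690534] [476.61811948 241.70588522]
tab top [[468.88902552 235.14488076]] 1mm y [[468.30946663 235.04253285]]
```

```bash
python3 - <<'E'
from h import *
from station import *
move_l([637.5,-175.7,131],speed=120)
wait(0.2)
im=get_image("scene")[:,:,::-1]; cv2.imwrite("pics/s2.png",cv2.resize(im[190:320,400:530],None,fx=4.5,fy=4.5,interpolation=cv2.INTER_CUBIC))
o=get_obs();print(o["t"],o["tcp_pos"],o["wrist_force"],o["grip_width"])
E
```

```text
6.65 [ 638.33810351 -176.0441705   132.34497   ] [ 0.97297853 -0.13807855  0.29237041] 84.8460006565517
```

View pics/s2.png

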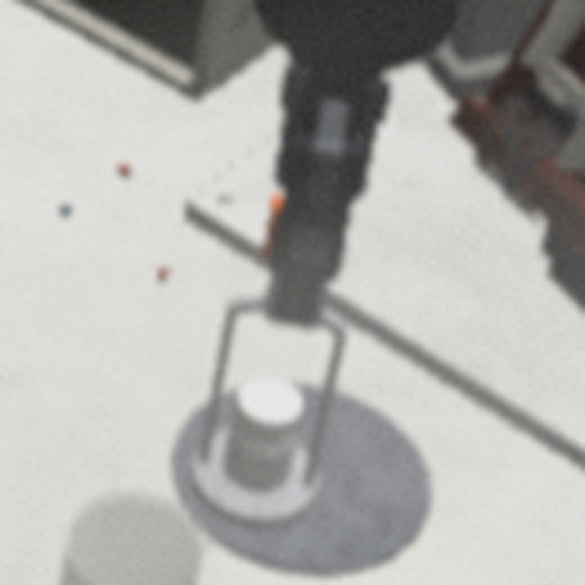

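The near finger's tip (col ~466.5) is centred on the tab (col ~468) within a few mm, so I close and lift.

```bash
python3 - <<'E'
from h import *
from station import *
grip(0,squeeze=45)
wait(0.2)
o=get_obs();print(o["t"],o["tcp_pos"],o["ee_rot"],o["wrist_force"],o["moment"],o["grip_width"])
move_l([637.5,-175.7,145],speed=60); wait(.3)
o=get_obs();print(o["t"],o["tcp_pos"],o["wrist_force"],o["moment"],o["grip_width"])
im=get_image("scene")[:,:,::-1]; cv2.imwrite("pics/s3.png",cv2.resize(im[190:320,400:530],None,fx=4.5,fy=4.5,interpolation=cv2.INTER_CUBIC))
E
```

```text
7.525 [ 637.49378864 -175.56571858  130.88455558] [-1.79985782e+02 -2.68708008e-03  2.35012639e+01] [ 0.03320829  0.55794133 -0.58476506] [ 0.1233749  -0.09571001  0.01091861] 9.67969878580389
8.2083 [ 637.23648501 -175.61581822  144.62997316] [ 0.07791162  0.88622763 -2.53851995] [ 0.01547369 -0.00567273  0.00071428] 9.742641663748348
```

View pics/s3.png

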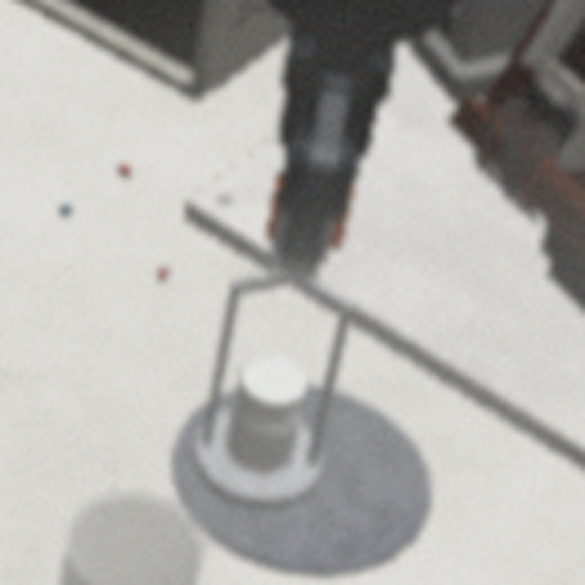

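Held, and centred in the pads (the tab shows equally on both sides). Width is 9.7 mm and the load is about 2 N. I carry it to in front of the hook.

```bash
python3 - <<'E'
from h import *
from station import *
a=np.radians(15.7);ux=np.array([np.cos(a),np.sin(a),0])
S=np.array([551.3,196.5,175.])
P=S-48*ux; P[2]=330
move_l([637.5,-175.7,330],speed=200)
goto(P.tolist(),[180,0,15.7])
P[2]=221+3
move_l(P.tolist(),speed=120); wait(.4)
o=get_obs();print(o["t"],o["tcp_pos"],o["ee_rot"],o["wrist_force"],o["moment"],o["grip_width"])
e=o["tcp_pos"]+[0,0,-21]
for n in ("scene","top"):
    im=get_image(n)[:,:,::-1]; cv2.imwrite(f"pics/{n}4.png",im)
    u=proj(n,e)[0];print(n,"eye",u,"saddle",proj(n,S)[0],"tip",proj(n,S-18*ux+[0,0,8.5])[0])
    c,r=int(u[0]),int(u[1]); cv2.imwrite(f"pics/{n}4c.png",cv2.resize(im[r-60:r+60,c-50:c+50],None,fx=4,fy=4,interpolation=cv2.INTER_CUBIC)); print(c-50,r-60)
p,q=[cv2.imread(f"pics/{n}4c.png") for n in("scene","top")];cv2.imwrite("pics/p4.png",np.hstack([p,q]))
E
```

```text
12.1917 [505.23628883 183.58588183 224.3600497 ] [ 1.79999097e+02 -3.58126662e-02  1.57031708e+01] [ 0.67726406 -0.51132605 -2.018079  ] [ 0.02051461 -0.01138593 -0.03615697] 8.887409848711718
scene eye [262.87519352 174.05953214] saddle [275.26963488 172.13335914] tip [270.80489402 173.7602085 ]
212 114
top eye [253.37778329 236.05180095] saddle [249.04543001 216.91728879] tip [250.78323891 224.15181332]
203 176
```

View pics/p4.png

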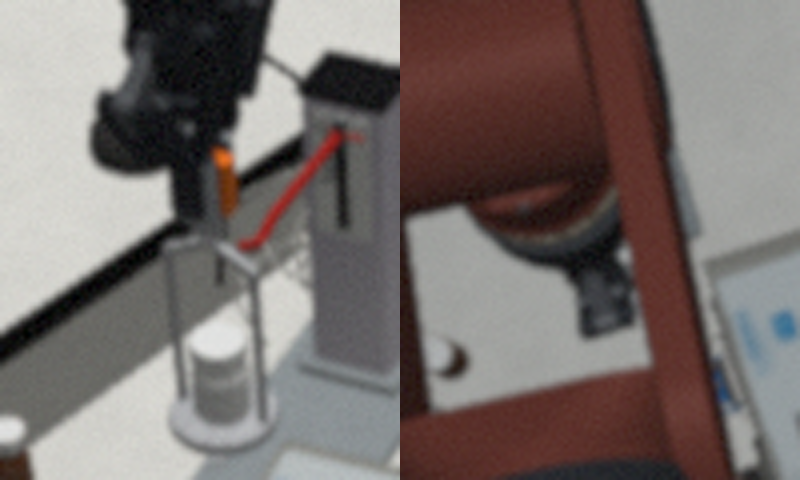

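Scene: the bail apex is at about (263,176) and the hook tip at (272.7,175.5), within about 2 mm of prediction. The top view is blocked. I advance over the saddle and look again.

```bash
python3 - <<'E'
from h import *
from station import *
move_l([552.2,195.8,223],speed=60); wait(.3)
o=get_obs();print(o["t"],o["tcp_pos"],o["wrist_force"],o["moment"],o["grip_width"])
im=get_image("scene")[:,:,::-1]; cv2.imwrite(f"pics/s5.png",cv2.resize(im[110:230,225:345],None,fx=5,fy=5,interpolation=cv2.INTER_CUBIC))
print(proj("scene",o["tcp_pos"]-[0,0,21]))
E
```

```text
13.55 [552.01750871 195.76439603 223.12159793] [ 0.5310759   0.83271416 -0.93082721] [-0.00436334  0.01139051  0.01319277] 9.494105945077559
[[275.05524012 160.59003806]]
```

View pics/s5.png

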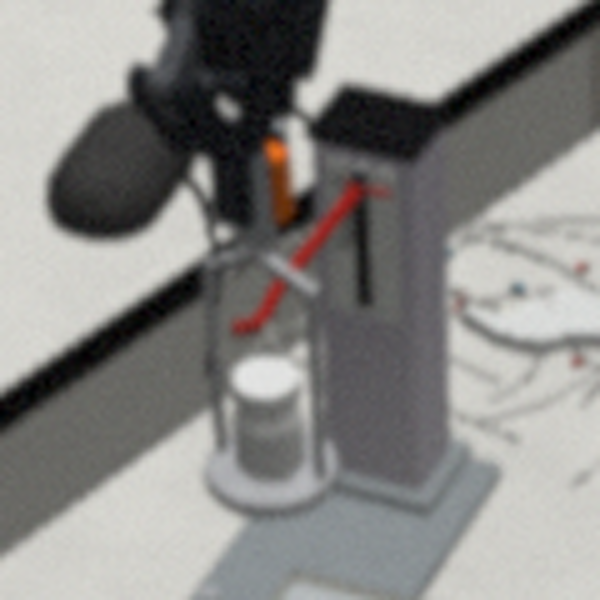

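```bash
cat >> h.py <<'E'
def favg(n=20):
    f=[];
    for i in range(n):
        f.append(np.r_[station.get_obs()["wrist_force"],station.get_obs()["moment"]*10]);station.wait(.01)
    return np.mean(f,0).round(2),np.std(f,0)[2].round(2)
E
python3 - <<'E'
from h import *
from station import *
print(favg(40))
move_l([552.2,195.8,203],speed=60);print(favg(10))
for z in (198,194,190,187,184):
    move_l([552.2,195.8,z],speed=30);print(z,favg(20))
o=get_obs();print(o["t"],o["tcp_pos"],o["grip_width"])
im=get_image("scene")[:,:,::-1]; cv2.imwrite(f"pics/s6.png",cv2.resize(im[110:230,225:345],None,fx=5,fy=5,interpolation=cv2.INTER_CUBIC))
E
```

```text
(array([-0.08,  0.07, -1.69, -0.02,  0.03, -0.06]), np.float64(0.47))
(array([-0.05,  0.08, -1.56,  0.21, -0.15,  0.11]), np.float64(0.42))
198 (array([ 0.04, -0.03, -1.6 , -0.03, -0.02,  0.11]), np.float64(0.52))
194 (array([ 0.18,  0.43, -1.23,  0.6 , -0.46, -0.09]), np.float64(0.39))
190 (array([ 0.83,  0.63, -0.75,  1.57, -1.38,  0.07]), np.float64(0.51))
187 (array([ 1.14,  0.97, -0.22,  2.34, -1.91, -0.01]), np.float64(0.52))
184 (array([ 1.11,  1.43,  0.22,  2.87, -2.38, -0.06]), np.float64(0.51))
16.7167 [552.34790112 195.90064135 184.17207131] 9.018097094900776
```

View pics/s6.png

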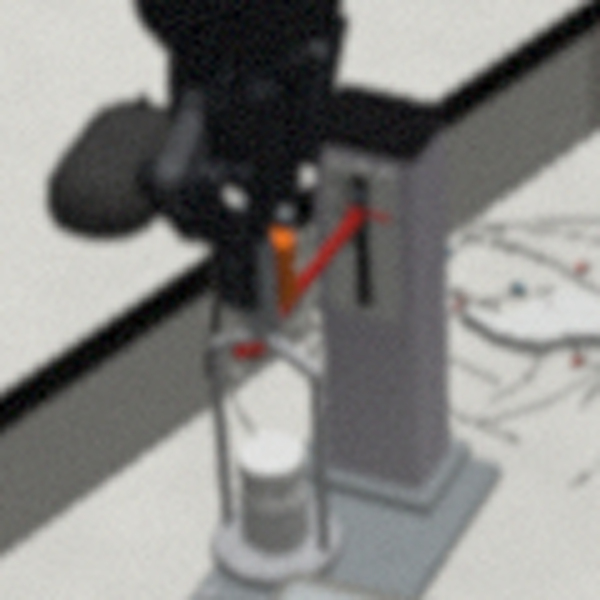

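The load is transferring (contact at about 196.5, slope about 0.15 N/mm, weight about 1.65 N). There is a side force of about (1.1,1.4) N, so the bail sits on a flank. I ease off and null that force before letting go.

```bash
python3 - <<'E'
from h import *
from station import *
a=np.radians(15.7);ux=np.array([np.cos(a),np.sin(a)]);uy=np.array([-ux[1],ux[0]])
p=np.array([552.2,195.8])
for dx,dy in ((2,2),(4,4),(4,6)):
    q=p+dx*ux+dy*uy
    move_l([*q,187],speed=30); f,_=favg(20); print(dx,dy,"fx",(f[:2]@ux).round(2),"fy",(f[:2]@uy).round(2),"fz",f[2], "m",f[3:])
print(get_obs()["t"])
E
```

```text
2 2 fx 0.03 fy 0.23 fz -0.39 m [0.72 0.11 0.09]
4 4 fx -0.8 fy -1.27 fz -0.21 m [-2.53  0.93 -0.03]
4 6 fx -0.42 fy -2.13 fz -0.29 m [-4.32 -0.53 -0.01]
18.05
```

```bash
python3 - <<'E'
from h import *
from station import *
a=np.radians(15.7);ux=np.array([np.cos(a),np.sin(a)]);uy=np.array([-ux[1],ux[0]])
q=np.array([552.2,195.8])+2*ux+2.2*uy
move_l([*q,189.5],speed=30); move_l([*q,186],speed=30); f,_=favg(20); print("fx",(f[:2]@ux).round(2),"fy",(f[:2]@uy).round(2),"fz",f[2])
im0=get_image("scene")[:,:,::-1]
grip(45); 
im1=get_image("scene")[:,:,::-1]
o=get_obs();print(o["t"],o["tcp_pos"],o["grip_width"],o["wrist_force"])
c=lambda im:cv2.resize(im[110:230,235:315],None,fx=5,fy=5,interpolation=cv2.INTER_CUBIC)
cv2.imwrite("pics/s7.png",np.hstack([c(im0),c(im1)]))
E
```

```text
fx -0.2 fy -0.78 fz -0.15
19.3333 [553.51815051 198.52029832 186.04468873] 44.75505431076965 [-1.28998581  0.31220424  0.14777889]
```

View pics/s7.png

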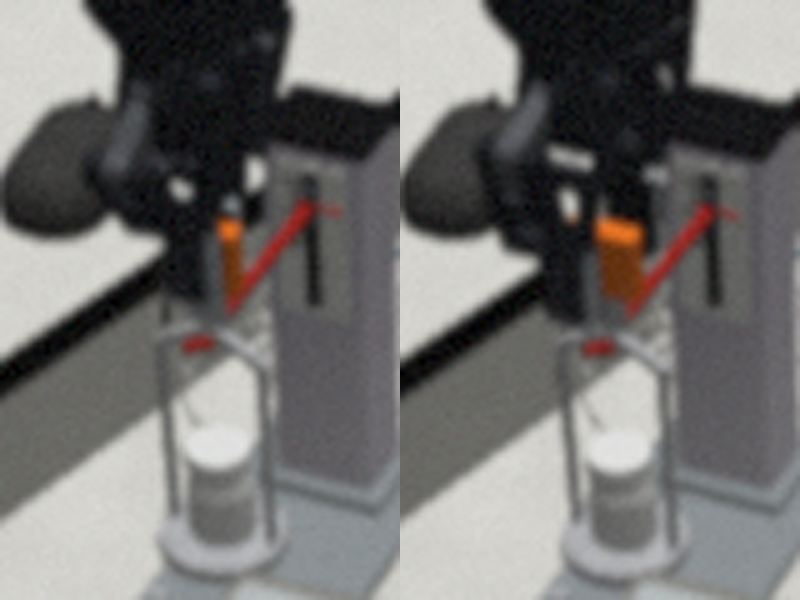

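The bail hangs on the hook and the fingers are off the tab (right panel). I retract straight up, wait, and watch the motion settle.

```bash
python3 - <<'E'
from h import *
from station import *
o=get_obs();x,y=554.0-.3,198.4
move_l([*o["tcp_pos"][:2],255],speed=90)
print(get_obs()["t"])
prev=None
for i in range(9):
    im=get_image("scene"); g=im[120:235,255:300].astype(int)
    m=masks(im)["orange"][120:200,230:320]; ys,xs=np.nonzero(m)
    print(round(get_obs()["t"],2), None if prev is None else np.abs(g-prev).mean().round(2), (xs.mean()+230).round(2),(ys.mean()+120).round(2),len(xs)); prev=g
    wait(.45)
cv2.imwrite("pics/s8.png",cv2.resize(im[90:230,225:345,::-1],None,fx=4.2,fy=4.2,interpolation=cv2.INTER_CUBIC))
E
```

```text
20.25
20.3 None 276.07 161.06 216
20.8 2.87 276.0 161.09 214
21.3 2.49 275.98 161.07 216
21.8 2.46 275.98 161.05 219
22.3 2.4 275.95 161.03 215
22.8 2.35 276.01 161.1 215
23.3 2.4 275.94 161.08 220
23.8 2.4 275.86 161.09 219
24.3 2.41 275.96 161.07 220
```

View pics/s8.png

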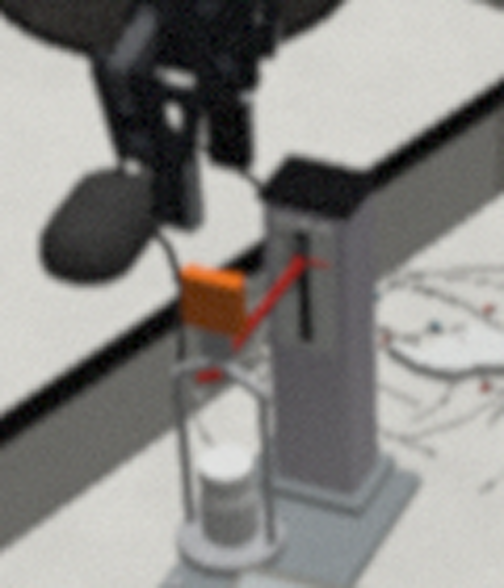

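Still from about 20.8 s on: the tab centroid is constant to 0.1 px. I allow a margin to about 26 s, then go back down and grip.

```bash
python3 - <<'E'
from h import *
from station import *
wait(1.7)
im=get_image("scene"); m=masks(im)["orange"][120:200,230:320]; ys,xs=np.nonzero(m); print(get_obs()["t"],xs.mean()+230,ys.mean()+120)
x,y=get_obs()["tcp_pos"][:2]; print(x,y)
grip(58)
move_l([x,y,187],speed=90)
wait(.1)
im0=get_image("scene")[:,:,::-1]
o=get_obs();print(o["t"],o["tcp_pos"],o["grip_width"],o["wrist_force"])
cv2.imwrite("pics/s9.png",cv2.resize(im0[110:230,225:345],None,fx=5,fy=5,interpolation=cv2.INTER_CUBIC))
E
```

```text
26.5 275.93548387096774 161.04608294930875
553.5141992929429 198.51050189292852
27.8417 [554.23988358 198.69347892 188.08623932] 57.937548546702565 [ 0.08476563 -0.03755853 -0.18865371]
```

View pics/s9.png

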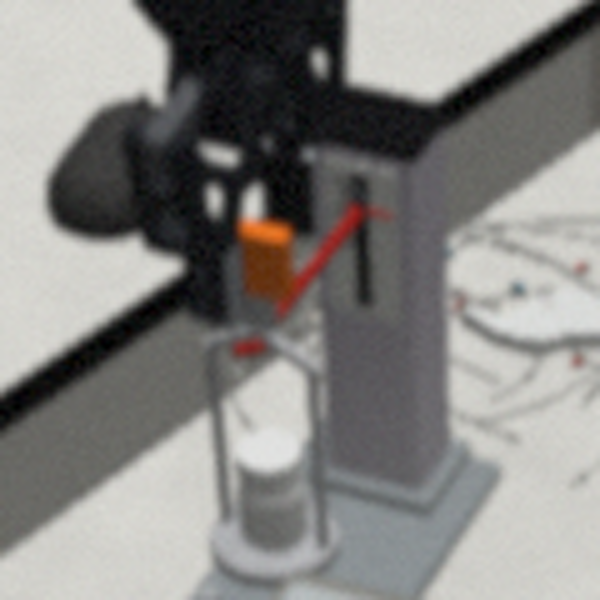

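```bash
python3 - <<'E'
from h import *
from station import *
a=np.radians(15.7);ux=np.array([np.cos(a),np.sin(a)])
x,y=553.5,198.5
grip(0,squeeze=45); f=favg(10);print(f,get_obs()["grip_width"],get_obs()["tcp_pos"])
move_l([x,y,224],speed=50); print(favg(20),get_obs()["t"],get_obs()["grip_width"])
im0=get_image("scene")[:,:,::-1]
cv2.imwrite("pics/s10.png",cv2.resize(im0[110:230,225:345],None,fx=5,fy=5,interpolation=cv2.INTER_CUBIC))
E
```

```text
(array([-0.  ,  0.28,  0.12, -0.09, -0.17, -0.09]), np.float64(0.32)) 9.44170425902003 [553.53657042 198.49018913 187.00700247]
(array([-0.03, -0.04, -2.11, -0.02, -0.08, -0.03]), np.float64(0.4)) 29.475 9.046135928495168
```

View pics/s10.png

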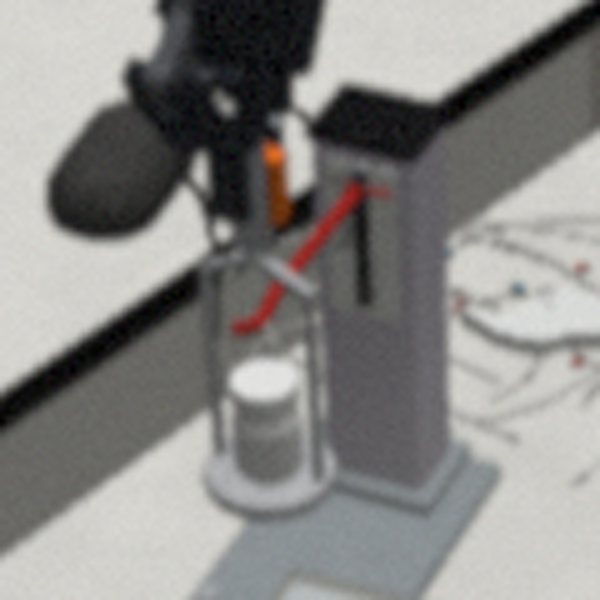

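Carrier is off the hook, which is back at its unloaded height. I back it out over the tip and carry it to the blue mat.

```bash
python3 - <<'E'
from h import *
from station import *
a=np.radians(15.7);ux=np.array([np.cos(a),np.sin(a)])
p=np.array([553.5,198.5])-52*ux
move_l([*p,224],speed=80)
move_l([*p,320],speed=200)
goto([626,21,320],[180,0,15.7])
move_l([626,21,145],speed=150); wait(.2); print(favg(20),get_obs()["t"],get_obs()["tcp_pos"])
im0=get_image("scene")[:,:,::-1]
cv2.imwrite("pics/s11.png",cv2.resize(im0[170:290,305:425],None,fx=5,fy=5,interpolation=cv2.INTER_CUBIC))
get=get_image("top")[:,:,::-1];cv2.imwrite("pics/t11.png",cv2.resize(get[140:260,270:400],None,fx=5,fy=5))
E
```

```text
(array([ 0.09,  0.02, -1.92,  0.04,  0.01, -0.08]), np.float64(0.54)) 33.475 [626.18688517  20.95220591 145.40591109]
```

View pics/s11.png

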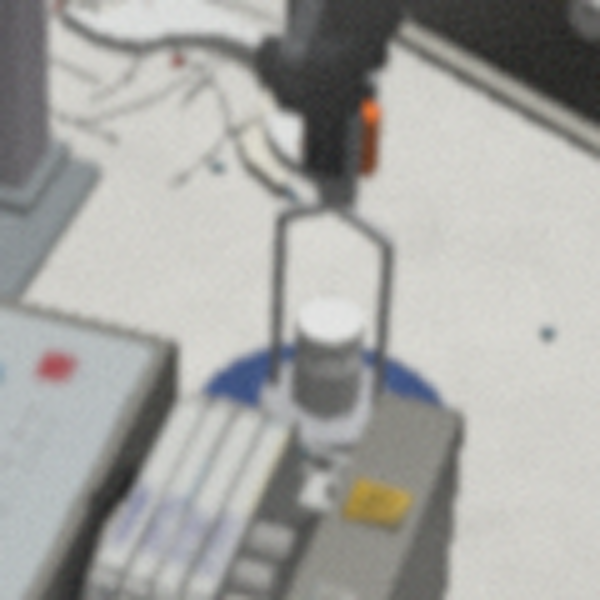

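View pics/t11.png

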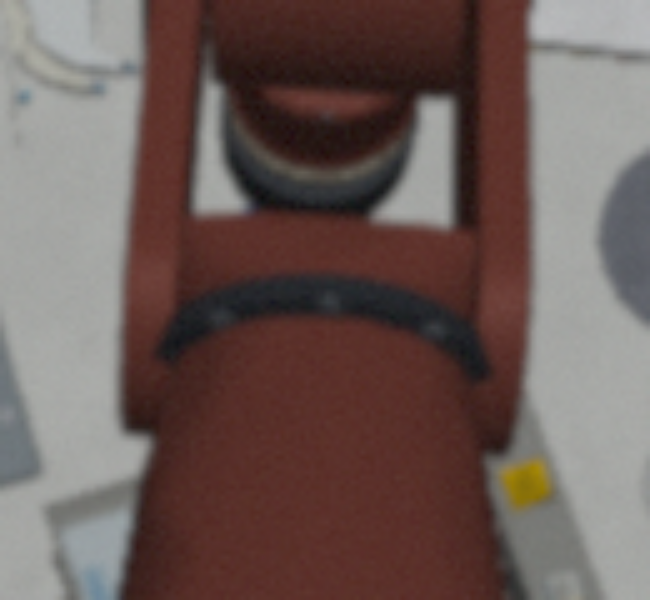

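Carrier is upright above the middle of the blue mat (foot at col ~371, mat visible on both sides). I lower until contact, stepping on the wrist force.

```bash
python3 - <<'E'
from h import *
from station import *
move_l([626,21,136],speed=50)
for z in np.arange(135,125,-1.):
    move_l([626,21,z],speed=15); f,s=favg(12); print(z,f[:3],get_obs()["tcp_pos"][2].round(1))
    if f[2]>-0.3: break
im0=get_image("scene")[:,:,::-1]
cv2.imwrite("pics/s12.png",cv2.resize(im0[170:290,305:425],None,fx=5,fy=5,interpolation=cv2.INTER_CUBIC))
print(get_obs()["t"])
E
```

```text
135.0 [ 0.11  0.01 -1.72] 135.2
134.0 [ 0.22 -0.01 -1.72] 134.0
133.0 [-1.72 -0.4   4.16] 133.9
35.0083
```

View pics/s12.png

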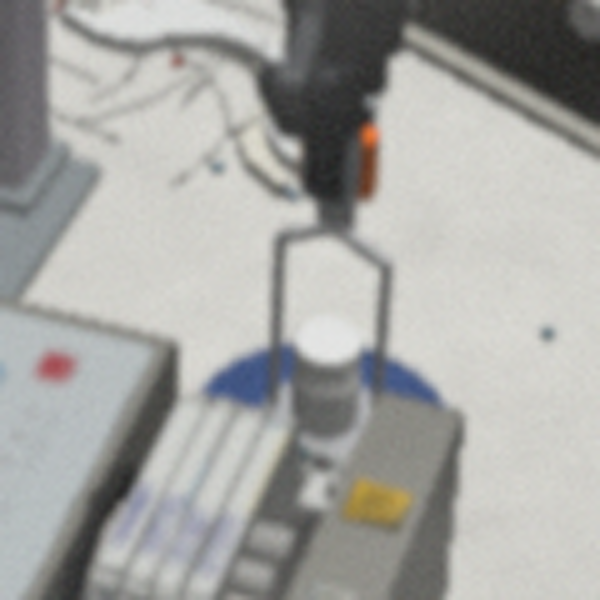

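```bash
python3 - <<'E'
from h import *
from station import *
move_l([626,21,133.6],speed=15); print(favg(12))
grip(60); wait(.2); x,y=get_obs()["tcp_pos"][:2]
move_l([x,y,300],speed=150)
goto([480,-330,330],[180,0,15.7]); wait(.5)
for n,(r,c) in {"scene":(170,305),"top":(140,265)}.items():
    im=get_image(n)[:,:,::-1];cv2.imwrite(f"pics/{n}13.png",im); cv2.imwrite(f"pics/{n}13c.png",cv2.resize(im[r:r+120,c:c+120],None,fx=3.3,fy=3.3,interpolation=cv2.INTER_CUBIC))
p,q=[cv2.imread(f"pics/{n}13c.png") for n in("scene","top")];cv2.imwrite("pics/p13.png",np.hstack([p,q]))
print(get_obs()["t"],get_obs()["grip_width"])
E
```

```text
(array([-1.01, -0.58,  4.18, -0.09,  3.42,  0.09]), np.float64(0.65))
39.375 59.933704752510714
```

View pics/p13.png

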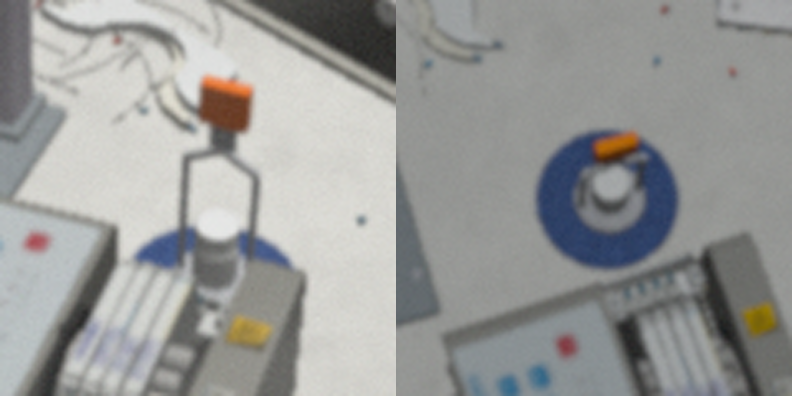

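View pics/top13.png

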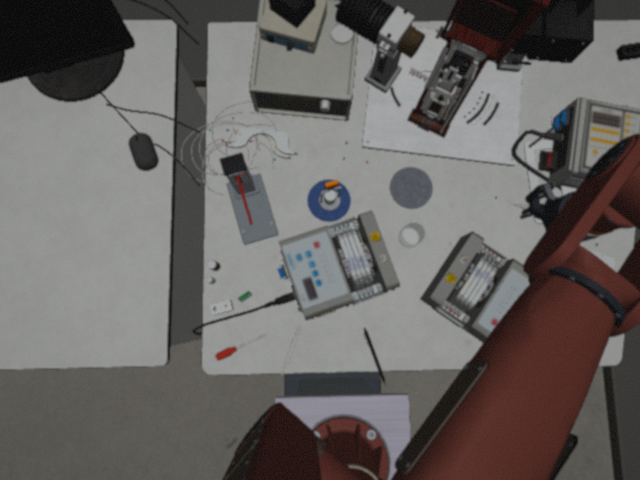

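The carrier stands upright with its foot inside the blue mat (top view: foot at ~(329,200), mat at (329,200)). Beaker, vial and block are at the same pixels as before, and the arm is clear. Handing in.

```bash
python3 -c "
from station import *
sign_off(); print(get_obs()['t'])"
```

```text
the job is handed in; nothing more can be done
the job is handed in; nothing more can be done
```

I weighed the carrier on the spring scale and stood it upright on the blue mat, then handed the job in at about 39 s of the 67 s allowed. `sign_off` gives no verdict.

**Weighing:** I hung the carrier by its bail and eased it onto the hook until the hook held its weight. Then I let go and backed the gripper off. It hung untouched from about 19.3 s to 27.8 s. From about 20.8 s to 26.5 s the tab moved no more than 0.1 px in the pictures. The wrist force while holding it averaged 1.6 to 2.1 N, so it weighs roughly 0.16 to 0.21 kg. By the spring rate that is about 10 to 13 mm of hook travel, well short of the 30 mm stop.

**Placing:** I lifted it off, backed out over the hook tip and lowered it until it touched the mat. The last pictures show it upright near the middle of the blue mat with its whole foot on it. The beaker, vial and block had not visibly moved, and the arm was clear.

**Checks that disagreed:**
- **Camera offset:** the scene camera was about 2 px off the top camera and the arm. I corrected for it.
- **First hanging:** the bail first sat slightly off centre on the hook, with about 1.8 N of side force. I shifted it before letting go, which left about 0.8 N.
- **Mat contact:** it touched the mat about 3 mm higher than at pick-up because I gripped the tab slightly lower the second time. The arm pressed about 4 N on the mat before I released it.

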